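# Open the push-and-turn cap of the machine cleaner bottle

## Robot

A 7-joint arm with a two-finger parallel gripper is mounted at the origin on the work surface. World frame = base frame: x ahead of the robot, y to its left, z up, the work surface at z = 0. Lengths are in m, angles in rad, forces in N, time in s.
With the tool pointing down it reaches from about 0.4 to 0.85 m from the base axis. Payload 6.9 kg.
Tool frame: the origin (TCP) lies midway between the tips of the shut fingers; the grasp point (between the pads) lies 19 mm behind it; z points along the fingers, y is the line along which they close (so a half turn about z gives the same grasp; the last joint's range is limited). The gripper opens to 85 mm and grips with 20 to 120 N. Pads are 22 mm wide; open, the fingers measure 114 mm over their backs; the gripper's body (76 mm by 85 mm) begins 54 mm behind the grasp point. The pads swing forward as they close: fully open they stand 13 mm farther back than shut.
Start: joints at [-1.06, 0.507, -0.238, 1.5, 0.126, 1.149, -0.155], TCP at [0.247, 0.574, 0.209] pointing down, gripper open.
Joint ranges: [-3.08, 3.08], [-0.24, 2.05], [-1.43, 1.35], [0, 2.5], [-1.52, 4.66], [0.17, 1.96], [-2.89, 2.89]. Speed limits (rad/s): [2.39, 2.39, 3.14, 3.14, 3.14, 3.14, 3.14].

## Interface

Orientations are given as a rotation vector (axis times angle).
In Python, from workcell import arm, vision, workorder, models gives the robot as it stands. Calls block until the motion is done:
- arm.movep(position, orientation): joint-space move of the TCP to a pose.
- arm.move_l(position, vel=0.15, frame=None, stop_force=None): straight line of the TCP; frame=None keeps the orientation; vel is the mean speed in m/s. With stop_force (N) it stops when the force on the tool has changed by that much, and returns True; else False.
- arm.movej(angles): joint-space move.
- arm.set_gripper(opening, grip_force=None): finger opening in m; grip_force is the grip in N (None keeps the last); returns when the fingers have stopped.
- arm.pause(seconds).
- arm.ik(position, orientation): joint angles nearest the present ones, or None.
- arm.observe(): the state.
- vision.get_image(name): name is "scene" or "top" or "wrist"; returns a dict with "frame" (400x640x3 uint8, red, green, blue), "depth" (400x640 float32, m along the optical axis (not along the pixel's ray), 0 where there is no reading), "intrinsics" (3x3 intrinsics, pixels), "R" (3x3) and "t" (3): a world point X has camera coordinates R X + t; the wrist camera has in their place "hand_eye" (4x4, takes a point from camera to tool coordinates, whose origin is the TCP and whose axes are the flange's). Camera axes: x right, y down, z forward; pixel columns grow to the right and rows downward; lengths in m; the calibration is good to about 2 mm. The wrist camera is an equidistant fisheye: a pixel r from the principal point sees the ray r / f radians off the axis. A picture is of the moment at which its call begins: read the wrist's pose just before it.
A pose or a line that the arm cannot do raises arm.IKError and nothing moves.
- workorder.close_job(): hands the job in; it is judged then, once.
Trained networks look in a picture, given as the dict that the camera call returned (one of the last four; its "shot" number tells which), for a name from the list of things; names that differ only in an ending like _2 or _b are one class to them, and where a whole thing is asked for, a point or a joint stands for the part that bears it (a point fixed in the world has none). Each returns a list of dicts, best first, with "score" (0 to 1); they miss things now and then, are a little off and sometimes report something else, mostly with a low value. They report only what shows in the picture. A call takes as long as a camera call. They do not tell look-alikes from the thing itself.
- models.find_in(target, picture): "location" ([column, row] in pixels, amid what is visible of it).
- models.regions_of(target, picture): "mask" (400x640 bool, what is visible of it) and "location" ([column, row] in pixels, amid what is visible of it).
- models.tip_of(target, picture): "location" ([column, row] in pixels: a listed point, or the origin of a listed thing).
The state is a dict: "clock": time; "joint_positions": joint angles; "joint_vel": joint speeds; "joint_efforts": joint torques, N m; "tcp_pos": TCP position; "tool_rot": TCP orientation; "contact_force": force on the tool from outside, world axes, zero at the start; "wrist_torque": the same for the moment, N m; "gripper_width": finger opening in m; "finger_force": force on a finger pad.
Only numpy, scipy, OpenCV 4.12 (cv2) and the standard library are available. Lean on these libraries where they do the work, as an engineer would, in place of code of your own. Each camera call takes 0.05 s, during which the arm holds its last target. There are 200 camera calls.

## Task

It is cleaning time at the coffee bar: open the square white bottle of machine cleaner clamped in the steel cradle on the counter. Its wide black safety cap must be gripped, pressed down, and, while pressed, twisted anticlockwise (seen from above) about an eighth of a turn until it comes free; then lift it straight up and finish still holding it, level and steady, about 8 cm directly above the open neck, without letting go. Leave everything else on the counter standing where it is.

Things in the scene. Friction and masses are not known exactly. Their poses are not given: they have to be found in the camera images.
- bottle: square white bottle, 90 x 90 mm, shoulder at 150 mm, clamped in a 104 mm square, 45 mm tall steel cradle with two screwed feet reaching 77 mm along its +x and -x; fixed to the counter, cannot move. Origin: centre of the underside, on the counter; z up along the neck axis, x and y along its sides. Its neck is a bayonet, 42 mm across; the locked cap hides it
- neck (a point): centre of the neck's upper end, on the bottle's axis, 181 mm above the bottle's origin (plunger rises from here)
- plunger (a joint): spring plunger, 14 mm across, in the neck; pushes the cap up: about 5 N when locked, 0.5 N more per mm pressed. 0 = cap locked, -0.006 = cap pressed fully down (8 N, then it bottoms hard), +0.006 = cap off (its top then 193 mm above the counter)
- cap: round black ribbed cap, 55 mm across, 35 mm tall, about 40 g, open below. Origin: centre of its underside, z up through its top. Starts locked: origin 158 mm above the bottle's origin, its x axis along the bottle's x. 2 mm play round the neck, 8 mm gap below its edge to the shoulder. Grip it by the sides, at any yaw, on its upper 20 mm
- cap_top (a point): centre of the cap's flat top, 35 mm above its origin. A 3.5 mm tooth blocks the twist until the cap is pressed down about 5 mm (7.5 N). Held pressed, it turns anticlockwise from above: free from 0.73 rad (42 deg), best 0.84 rad (48 deg), hard stop at 0.94 rad (54 deg), a few degrees of play. There the spring lifts it about 6 mm and it comes straight off
- rinse_bottle: round white bottle, 66 mm across and 165 mm tall with a narrow black cap (not the one to open); stands loose on the counter; origin at the centre of its underside
- pitcher: steel milk pitcher, 86 mm across, 105 mm tall, side handle; loose; origin at the centre of its underside
- tamper: steel coffee tamper standing on its foot, 58 mm across, 86 mm tall; loose; origin at the centre of its underside
- brush: cleaning brush 170 mm long lying on the counter; loose
- portafilter: portafilter lying on the counter: steel basket 70 mm across, 40 mm tall, with a black handle reaching 170 mm along its -x; loose; origin under the basket
- cup: white ceramic cup 76 mm across, 60 mm tall; loose; origin at the centre of its underside
- sugar_bowl: white ceramic bowl 100 mm across, 50 mm tall; loose; origin at the centre of its underside
Not all that is in view belongs to the job. There is more than one size of the cap; the job needs the middle-sized.

How it is judged:
By the outcome, as a careful person would: the job done as asked, in the order asked, and still so for the second after the job is handed in, while the arm keeps its last pose, push and grip.
It also fails if it takes over 35 s, if anything falls off the work surface, if the arm or the gripper's body presses on something with over 40 N, if the wrist force passes 120 N, or if a joint passes its speed limit or range.

## Working session

There is one attempt and no reset: what is moved stays moved. The work goes in short steps, each a Python script; the robot and the scene stay as the last script left them, time stands still between calls to the robot, and variables do not carry over. Pictures are saved under pics/ and viewed, at most 10 in all, crops included, and the job is handed in when it is done.

```bash
mkdir -p pics; ls
cat > h.py <<'E'
import numpy as np, cv2
from workcell import arm, vision, workorder, models
def world(im, uv, d=None):
    K=im["intrinsics"]; u,v=uv
    if d is None:
        u0,v0=int(round(u)),int(round(v)); p=im["depth"][v0-2:v0+3,u0-2:u0+3]; p=p[p>0]; d=np.median(p) if len(p) else np.nan
    c=np.array([(u-K[0,2])/K[0,0]*d,(v-K[1,2])/K[1,1]*d,d]); return im["R"].T@(c-im["t"])
def cloud(im, m):
    K=im["intrinsics"]; m=m&(im["depth"]>0); v,u=np.nonzero(m); d=im["depth"][v,u]
    c=np.stack([(u-K[0,2])/K[0,0]*d,(v-K[1,2])/K[1,1]*d,d],1); return (c-im["t"])@im["R"]
E
python3 - <<'E'
from h import *
for n in("scene","top"):
    im=vision.get_image(n); cv2.imwrite(f"pics/{n}.png",im["frame"][...,::-1])
    for t in("cap","bottle","rinse_bottle"):
        for r in models.regions_of(t,im)[:4]:
            P=cloud(im,r["mask"]); print(n,t,round(r["score"],2),np.round(r["location"]),world(im,r["location"]).round(3),P.min(0).round(3),P.max(0).round(3))
    for t in("cap_top",):
        for r in models.tip_of(t,im)[:4]: print(n,t,round(r["score"],2),np.round(r["location"]),world(im,r["location"]).round(3))
o=arm.observe();print(o["clock"],o["tcp_pos"],o["tool_rot"],o["gripper_width"])
E
```

```text
pics
scene cap 0.82 [414. 302.] [0.578 0.321 0.193] [0.538 0.293 0.144] [0.596 0.346 0.196]
scene cap 0.82 [369. 276.] [0.574 0.19  0.049] [ 0.53   0.128 -0.002] [0.607 0.214 0.052]
scene cap 0.65 [442. 293.] [0.443 0.31  0.026] [0.421 0.292 0.001] [0.46 0.33 0.03]
scene bottle 0.59 [398. 327.] [0.615 0.334 0.133] [ 0.504  0.23  -0.004] [0.644 0.39  0.187]
scene bottle 0.58 [274. 126.] [ 0.527 -0.396  0.019] [ 0.413 -0.453 -0.007] [ 0.584 -0.385  0.024]
scene rinse_bottle 0.84 [322. 227.] [0.617 0.049 0.111] [ 0.525 -0.081 -0.004] [0.633 0.065 0.167]
scene rinse_bottle 0.19 [277. 126.] [ 0.52  -0.394  0.018] [ 0.413 -0.431 -0.001] [ 0.584 -0.385  0.024]
scene cap_top 0.82 [414. 296.] [0.57  0.313 0.193]
scene cap_top 0.66 [281. 122.] [ 0.501 -0.402  0.019]
scene cap_top 0.64 [371. 268.] [0.559 0.176 0.047]
scene cap_top 0.56 [446. 291.] [0.432 0.31  0.025]
top cap 0.69 [188. 206.] [0.567 0.316 0.195] [ 0.541  0.289 -0.007] [0.619 0.393 0.202]
top cap 0.63 [254. 213.] [0.56  0.174 0.049] [ 0.529  0.136 -0.002] [0.603 0.21  0.057]
top cap 0.54 [208. 259.] [0.438 0.305 0.027] [0.421 0.288 0.004] [0.458 0.324 0.034]
top bottle 0.79 [206. 214.] [0.553 0.282 0.144] [ 0.495  0.246 -0.004] [0.641 0.377 0.166]
top bottle 0.68 [393. 226.] [ 0.517 -0.213  0.006] [ 0.469 -0.254 -0.004] [ 0.582 -0.153  0.112]
top rinse_bottle 0.62 [308. 195.] [0.591 0.021 0.164] [ 0.565 -0.004  0.007] [0.631 0.059 0.17 ]
top cap_top 0.82 [254. 209.] [0.57  0.173 0.05 ]
top cap_top 0.56 [188. 201.] [0.58  0.315 0.196]
top cap_top 0.46 [265. 147.] [0.758 0.146 0.005]
top cap_top 0.45 [206. 260.] [0.435 0.311 0.027]
0.5 [0.24673485 0.57419414 0.20883351] [ 6.33077575e-01  3.07714077e+00 -1.54856220e-04] 0.08514702486118966
```

View pics/scene.png

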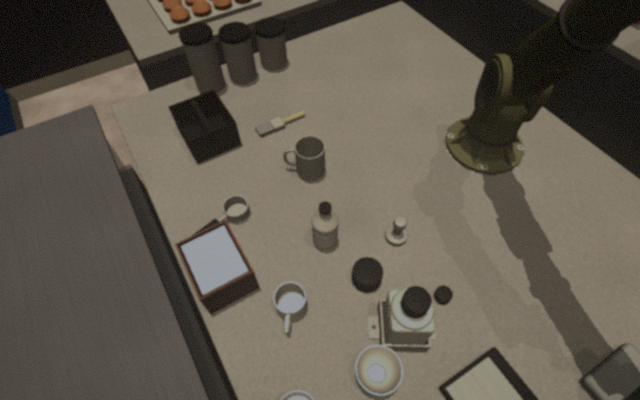

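View pics/top.png

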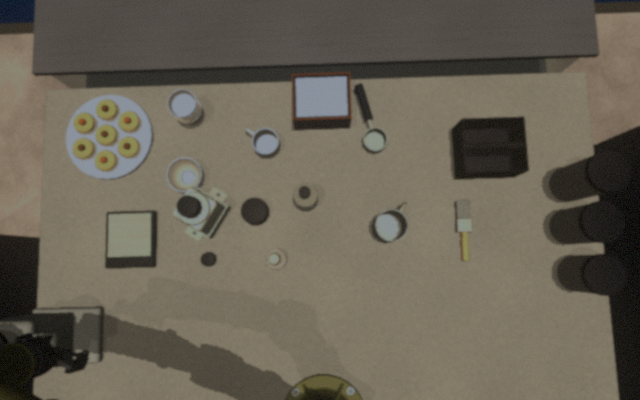

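Run:
```python
from h import *
C=[]
for n in("scene","top"):
    im=vision.get_image(n)
    P=cloud(im,np.ones((400,640),bool)); 
    B=P[(abs(P[:,0]-.57)<.13)&(abs(P[:,1]-.31)<.13)]
    T=B[(B[:,2]>.186)&(B[:,2]<.21)&(np.hypot(B[:,0]-.57,B[:,1]-.317)<.045)]
    c,r=cv2.minEnclosingCircle(T[:,:2].astype(np.float32)); print(n,"cap",c,r,np.median(T[:,2]),len(T))
    S=B[(B[:,2]>.144)&(B[:,2]<.157)&(np.hypot(B[:,0]-.57,B[:,1]-.317)<.08)]
    print(" shoulder",cv2.minAreaRect(S[:,:2].astype(np.float32)),len(S))
    # nearby tall things
    for a in np.arange(0,.3,.05):
        q=P[(P[:,2]>a)&(P[:,2]<a+.05)&(np.hypot(P[:,0]-.57,P[:,1]-.317)<.16)&(np.hypot(P[:,0]-.57,P[:,1]-.317)>.075)]
        if len(q): print(" z",a.round(2),len(q),q.min(0).round(3),q.max(0).round(3))
```

```text
scene cap (0.5687130689620972, 0.3185913860797882) 0.02807658165693283 0.19261457504753945 645
 shoulder ((0.5765103697776794, 0.32034924626350403), (0.06154360622167587, 0.07524022459983826), 19.097291946411133) 337
 z 0.0 5925 [0.412 0.157 0.   ] [0.729 0.477 0.05 ]
 z 0.05 124 [0.537 0.158 0.05 ] [0.723 0.419 0.054]
top cap (0.5680005550384521, 0.3163279891014099) 0.028119126334786415 0.19420557626459373 390
 shoulder ((0.5642498135566711, 0.31081250309944153), (0.06771452724933624, 0.08119971305131912), 59.87736511230469) 271
 z 0.0 5058 [0.41  0.157 0.   ] [0.729 0.477 0.05 ]
 z 0.05 254 [0.535 0.159 0.05 ] [0.721 0.415 0.057]
```

The scene view shows the job's cap on the bottle at about (415,301), with loose look-alikes: a larger one at (367,274) and a smaller one at (443,295). The top view agrees, with the bottle cap at (188,207). The measured radius of 28 mm and top at 193 mm match the middle-sized cap. Its axis is at about (0.5684, 0.3175).

```bash
cat >> h.py <<'E'
from scipy.spatial.transform import Rotation as R
def down(yaw): # tool z down, tool x at given yaw
    return (R.from_euler('z',yaw)*R.from_euler('x',np.pi)).as_rotvec()
def yaw(rv):
    x=R.from_rotvec(rv).as_matrix()[:,0]; return np.arctan2(x[1],x[0])
def st(tag=""):
    o=arm.observe(); print(tag,round(o["clock"],2),o["tcp_pos"].round(4),"yaw",yaw(o["tool_rot"]).round(3),"F",np.round(o["contact_force"],1),"T",np.round(o["wrist_torque"],2),"w",round(o["gripper_width"],4),"ff",np.round(o["finger_force"],1),"j7",np.round(o["joint_positions"][6],3)); return o
E
python3 - <<'E'
from h import *
st()
for a in np.arange(-3,3.2,.4):
    q=arm.ik([.5684,.3175,.26],down(a)); print(a.round(1),None if q is None else np.round(q,2))
E
```

```text
0.6 [0.2467 0.5742 0.2089] yaw 2.736 F [-0.3  0.4 -0.7] T [ 0.01 -0.01  0.01] w 0.0852 ff 0.0 j7 -0.155
-3.0 [-0.37  0.52 -0.32  1.34  0.16  1.31  1.03]
-2.6 [-0.31  0.53 -0.41  1.34  0.21  1.32  1.38]
-2.2 [-0.26  0.55 -0.52  1.33  0.27  1.33  1.73]
-1.8 [-0.2   0.56 -0.62  1.33  0.33  1.35  2.09]
-1.4 [-0.15  0.58 -0.73  1.33  0.38  1.37  2.44]
-1.0 [-0.1   0.61 -0.84  1.33  0.45  1.39  2.79]
-0.6 [-1.08  0.74  1.15  1.35 -0.67  1.47 -2.14]
-0.2 [-0.84  0.56  0.54  1.34 -0.29  1.31 -2.07]
0.2 [-0.79  0.55  0.44  1.34 -0.23  1.3  -1.72]
0.6 [-0.74  0.53  0.34  1.34 -0.18  1.3  -1.36]
1.0 [-0.68  0.52  0.23  1.34 -0.12  1.29 -1.01]
1.4 [-0.62  0.52  0.13  1.34 -0.07  1.29 -0.66]
1.8 [-0.56  0.51  0.03  1.34 -0.02  1.29 -0.3 ]
2.2 [-0.51  0.51 -0.07  1.34  0.04  1.29  0.05]
2.6 [-0.45  0.52 -0.17  1.34  0.09  1.3   0.41]
3.0 [-0.4   0.52 -0.26  1.34  0.13  1.3   0.77]
```

Run:
```python
from h import *
x,y=.5684,.3175
arm.move_l([.247,.574,.29],vel=.2)
arm.movep([x,y,.28],down(1.8)); st("hover")
o=arm.observe(); im=vision.get_image("wrist"); cv2.imwrite("pics/w1.png",im["frame"][...,::-1])
K=im["intrinsics"]; H=im["hand_eye"]
for r in models.tip_of("cap_top",im)[:3]+models.regions_of("cap",im)[:3]:
    u,v=r["location"]; d=np.array([(u-K[0,2])/K[0,0],(v-K[1,2])/K[1,1]]); th=np.hypot(*d)
    ray=np.r_[d/max(th,1e-9)*np.sin(th),np.cos(th)]
    Rt=R.from_rotvec(o["tool_rot"]).as_matrix(); w=Rt@H[:3,:3]@ray; c=Rt@H[:3,3]+o["tcp_pos"]
    p=c+w*(.193-c[2])/w[2]; print(round(r["score"],2),np.round((u,v)),p.round(4))
```

```text
hover 2.68 [0.5671 0.3197 0.28  ] yaw 1.804 F [-0.3 -0.   0.3] T [-0.07  0.01  0.06] w 0.0854 ff 0.0 j7 -0.304
0.78 [295. 258.] [0.5583 0.2587 0.193 ]
0.72 [320. 204.] [0.5686 0.3158 0.193 ]
0.57 [227. 149.] [0.4813 0.3451 0.193 ]
0.82 [232. 146.] [0.4848 0.3479 0.193 ]
0.77 [322. 198.] [0.5694 0.3212 0.193 ]
0.61 [298. 328.] [0.5784 0.1756 0.193 ]
```

View pics/w1.png

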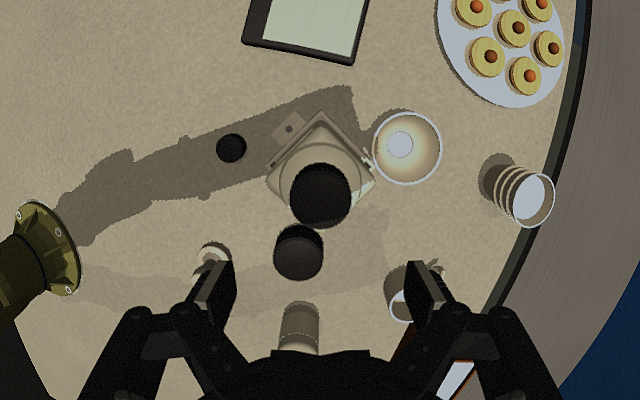

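The wrist view shows the cap at about (320,194), centred between the fingers at about (215,285) and (430,285). Its axis agrees with the first estimate to within 2 mm. Next I descend and grip.

Run:
```python
from h import *
x,y=.5686,.3176
arm.move_l([x,y,.215],vel=.08); arm.pause(.3); st("pre")
print(arm.move_l([x,y,.158],vel=.05,frame=down(1.8),stop_force=6)); arm.pause(.2); st("low")
arm.set_gripper(.05,20); arm.pause(.2); st("grip20")
arm.set_gripper(.05,70); arm.pause(.2); st("grip70")
```

```text
pre 4.1 [0.5687 0.3177 0.2153] yaw 1.8 F [1.2 0.4 0.3] T [-0.05 -0.01  0.01] w 0.0851 ff 0.0 j7 -0.304
False
low 5.59 [0.5687 0.3176 0.1583] yaw 1.8 F [ 0.2  0.4 -0.6] T [ 0.    0.05 -0.02] w 0.0856 ff 0.0 j7 -0.304
grip20 6.19 [0.5685 0.3176 0.1582] yaw 1.8 F [-1.9 -0.5  3.9] T [-0.17  0.38  0.02] w 0.053 ff 23.1 j7 -0.304
grip70 6.61 [0.5685 0.3176 0.1581] yaw 1.8 F [-2.3 -1.3  4.9] T [-0.17  0.52  0.04] w 0.0512 ff 63.7 j7 -0.304
```

Run:
```python
from h import *
o=arm.observe(); x,y,z=o["tcp_pos"]; rv=o["tool_rot"]
for k in range(1,9):
    arm.move_l([x,y,z-.001*k],vel=.02,frame=rv); o=st(k)
    if o["contact_force"][2]>14: break
```

```text
1 6.86 [0.5686 0.3176 0.1572] yaw 1.8 F [-2.7 -0.6  5.8] T [-0.22  0.51 -0.02] w 0.0512 ff 63.7 j7 -0.304
2 7.11 [0.5686 0.3176 0.1563] yaw 1.8 F [-1.5 -1.8  4.9] T [-0.24  0.54  0.06] w 0.0513 ff 63.7 j7 -0.303
3 7.36 [0.5686 0.3176 0.1553] yaw 1.8 F [-1.5 -1.4  6. ] T [-0.24  0.56  0.02] w 0.0513 ff 63.8 j7 -0.304
4 7.61 [0.5685 0.3176 0.1544] yaw 1.8 F [-2.4 -1.   5.4] T [-0.27  0.6   0.1 ] w 0.0515 ff 63.8 j7 -0.304
5 7.86 [0.5686 0.3176 0.1534] yaw 1.8 F [-2.3 -1.6  5.6] T [-0.21  0.6   0.02] w 0.051 ff 63.8 j7 -0.303
6 8.11 [0.5686 0.3177 0.1526] yaw 1.8 F [-3.  -1.3  8.1] T [-0.33  0.68  0.05] w 0.0513 ff 64.0 j7 -0.303
7 8.36 [0.5686 0.3176 0.1526] yaw 1.8 F [-4.5 -2.6 13.7] T [-0.55  1.21  0.04] w 0.0513 ff 64.6 j7 -0.303
8 8.61 [0.5686 0.3177 0.1525] yaw 1.8 F [-7.3 -4.1 19.2] T [-0.76  1.58  0.04] w 0.0513 ff 65.1 j7 -0.303
```

Run:
```python
from h import *
x,y,zc=.5686,.3176,.1581-.0067
arm.move_l([x,y,zc],vel=.02,frame=down(1.8)); st("press")
for d in (.12,.24,.36,.48,.6,.7,.78,.85):
    arm.move_l([x,y,zc],vel=.02,frame=down(1.8+d)); o=st(d)
    if abs(o["wrist_torque"][2])>1.5: print("torque stop"); break
```

```text
press 8.86 [0.5686 0.3177 0.1526] yaw 1.8 F [-5.5 -2.5 10.8] T [-0.47  1.01  0.07] w 0.0513 ff 64.4 j7 -0.303
0.12 9.12 [0.5694 0.3181 0.1526] yaw 1.921 F [-2.1 -1.  10.4] T [-0.17  0.48  0.02] w 0.0513 ff 64.2 j7 -0.202
0.24 9.39 [0.5697 0.3184 0.1527] yaw 2.041 F [-1.1 -0.1  8.8] T [-0.    0.28 -0.01] w 0.0513 ff 64.0 j7 -0.1
0.36 9.66 [0.5698 0.3185 0.1527] yaw 2.161 F [-0.8  0.7  8.9] T [0.08 0.17 0.04] w 0.0513 ff 64.0 j7 0.001
0.48 9.93 [0.5699 0.3186 0.1526] yaw 2.281 F [-1.   0.3  8.4] T [0.11 0.12 0.01] w 0.0514 ff 64.0 j7 0.103
0.6 10.19 [0.5699 0.3186 0.1527] yaw 2.401 F [-0.5  1.4  9.2] T [0.05 0.11 0.04] w 0.0511 ff 64.0 j7 0.204
0.7 10.44 [0.5699 0.3186 0.1527] yaw 2.501 F [-0.6  0.5  9.2] T [0.1  0.09 0.04] w 0.0514 ff 64.0 j7 0.289
0.78 10.69 [0.5699 0.3186 0.1527] yaw 2.581 F [0.2 0.5 8.7] T [0.1  0.07 0.09] w 0.0511 ff 64.0 j7 0.357
0.85 10.94 [0.5699 0.3187 0.1527] yaw 2.65 F [-0.3  0.8  8.6] T [0.09 0.1  0.01] w 0.0513 ff 64.0 j7 0.416
```

Run:
```python
from h import *
x,y=.5697,.3184; ok=True
for z in (.155,.158,.161,.1645,.168,.173):
    arm.move_l([x,y,z],vel=.03,frame=down(2.65)); o=st(z)
    if o["contact_force"][2]<-8: print("blocked"); ok=False; break
if ok:
    arm.move_l([x,y,.261],vel=.06,frame=down(2.65)); arm.pause(.8); st("top")
    for n in("scene","top"):
        im=vision.get_image(n); cv2.imwrite(f"pics/{n}2.png",cv2.resize(im["frame"][180:380,300:540] if n=="scene" else im["frame"][100:300,100:340],None,fx=3,fy=3)[...,::-1])
        for r in models.regions_of("cap",im)[:4]:
            P=cloud(im,r["mask"]); print(n,round(r["score"],2),np.round(r["location"]),np.percentile(P,[3,50,97],0).round(3).tolist())
    st()
```

```text
0.155 11.22 [0.5702 0.3188 0.1556] yaw 2.65 F [-1.4 -0.8  4.8] T [-0.1   0.31 -0.02] w 0.0513 ff 63.7 j7 0.416
0.158 11.47 [0.5702 0.3188 0.1585] yaw 2.65 F [-0.8  0.1  5.1] T [0.11 0.06 0.01] w 0.0509 ff 63.6 j7 0.417
0.161 11.72 [0.57   0.3187 0.1612] yaw 2.65 F [0.7 1.6 3.2] T [ 0.21 -0.18 -0.05] w 0.0511 ff 63.7 j7 0.418
0.1645 11.98 [0.5696 0.3183 0.1643] yaw 2.65 F [ 0.3 -0.1  1.2] T [ 0.1  -0.09  0.01] w 0.0515 ff 63.7 j7 0.419
0.168 12.25 [0.5695 0.3181 0.1678] yaw 2.65 F [ 0.5 -0.4 -1.2] T [ 0.    0.05 -0.04] w 0.0512 ff 63.6 j7 0.419
0.173 12.57 [0.5698 0.3184 0.1733] yaw 2.65 F [-0.2 -0.6 -1.1] T [-0.01  0.01  0.06] w 0.0514 ff 63.6 j7 0.421
top 14.98 [0.5697 0.3184 0.261 ] yaw 2.65 F [ 0.9  0.  -1.1] T [ 0.03  0.02 -0.  ] w 0.051 ff 63.6 j7 0.438
scene 0.95 [369. 276.] [[0.537, 0.146, 0.006], [0.574, 0.182, 0.047], [0.605, 0.212, 0.051]]
scene 0.67 [421. 280.] [[0.558, 0.294, 0.261], [0.586, 0.314, 0.294], [0.596, 0.337, 0.297]]
top 0.76 [256. 213.] [[0.533, 0.14, 0.021], [0.564, 0.171, 0.049], [0.598, 0.206, 0.055]]
top 0.68 [210. 261.] [[0.424, 0.288, 0.011], [0.441, 0.299, 0.027], [0.455, 0.316, 0.032]]
top 0.57 [176. 207.] [[0.542, 0.291, 0.269], [0.551, 0.308, 0.295], [0.591, 0.335, 0.356]]
 15.18 [0.5697 0.3184 0.261 ] yaw 2.65 F [ 0.3  0.3 -0.8] T [ 0.03 -0.02  0.05] w 0.0514 ff 63.6 j7 0.438
```

View pics/scene2.png

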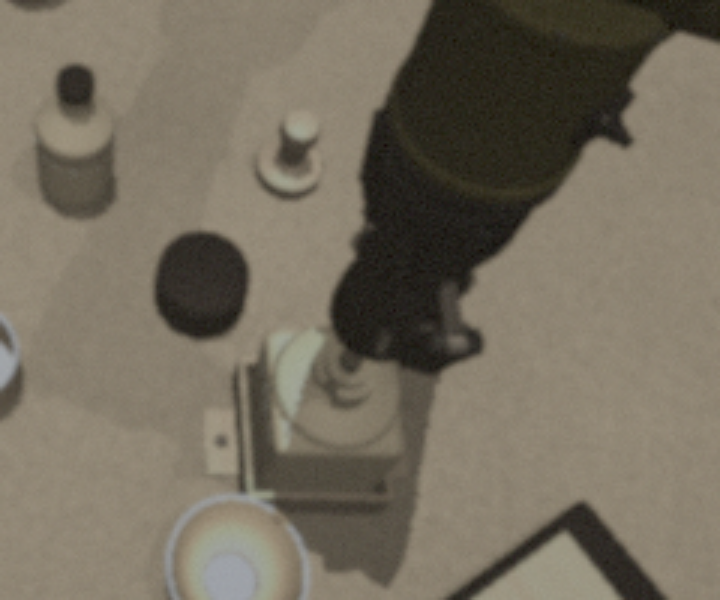

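The crop shows the neck and plunger bare at about (347,380). The black cap is held in the gripper above it at about (365,310), with its top at 0.296 m, so its underside is 8 cm above the neck. The neighbouring objects in view are undisturbed.

```bash
python3 -c "
from h import *
print(workorder.close_job()); st()"
```

```text
the job is handed in; nothing more can be done
None
the job is handed in; nothing more can be done
```

The cap was pressed down, twisted about 48° anticlockwise and lifted off. The gripper still holds it about 8 cm above the open neck, and the job was handed in at about 15 s.

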